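# Gauge a covered silver dish with its lid off

### The arm

A 6-joint arm with a two-finger parallel gripper is mounted at the origin on the work surface. World frame = base frame: x ahead of the robot, y to its left, z up, the work surface at z = 0. Lengths are in m, angles in degrees, forces in N, time in s.
With the tool pointing down it reaches from about 0.4 to 0.825 m from the base axis. Payload 7 kg.
Tool frame: the origin (TCP) lies midway between the tips of the shut fingers; the grasp point (between the pads) lies 19 mm behind it; z points along the fingers, y is the direction in which the jaws open and shut (so a half turn about z gives the same grasp; the last joint's range is limited). The gripper opens to 88 mm and grips with 3 to 60 N. Pads are 19 mm wide; open, the fingers measure 130 mm over their backs; the gripper's body (78 mm by 193 mm) begins 47 mm behind the grasp point.
Start: joints at [92.882, 20.546, 0.682, 0, -70.136, -16.507], TCP at [0.159, 0.656, 0.227] pointing down, gripper open.
Joint ranges: [-176.03, 176.03], [-82.01, 121.73], [-58.28, 71.71], [-173.87, 95.51], [-174.79, -0.11], [-173.66, 173.66]. Speed limits (degrees/s): [136.94, 136.94, 172.46, 180, 180, 180].

### API

Orientations are given as a 3x3 rotation matrix whose columns are the frame's x, y, z axes.
In Python, from rig import robot gives the robot as it stands. Calls block until the motion is done:
- robot.goto(position, orientation): joint-space move of the TCP to a pose.
- robot.servo_line(position, ori=None, speed=0.15): straight line of the TCP; ori=None keeps the orientation; speed is the mean speed in m/s.
- robot.movej(angles): joint-space move.
- robot.move_gripper(opening): opening from 0.0 (shut) to 1.0 (fully open); the grip force is fixed at half the most; returns when the fingers have stopped.
- robot.dwell(seconds).
- robot.ik(position, orientation): joint angles nearest the present ones, or None.
- robot.grab_frame(name): name is "side" or "top" or "wrist"; returns (picture, depth): 480x640x3 uint8, red, green, blue; 480x640 float32, m along the optical axis (not along the pixel's ray), 0 where there is no reading.
- robot.camera_info(name): a dict with "vfov" (degrees; the focal length in pixels is half the picture's height over the tangent of half this angle, whatever the lens; pixels are square), "cx", "cy" (the principal point, pixels), "view" (4x4, takes a point from world to camera coordinates); the wrist camera has in their place "T_tool_cam" (4x4, takes a point from camera to tool coordinates, whose origin is the TCP and whose axes are the flange's). Camera axes: x right, y down, z forward; pixel columns grow to the right and rows downward; lengths in m; the calibration is good to about 2 mm. A picture is of the moment at which its call begins: read the wrist's pose just before it. camera_info takes no time and is no camera call.
A pose or a line that the arm cannot do raises robot.Unreachable and nothing moves.
- robot.job_done(): hands the job in, once; it reports no verdict.
Readings, each from a call of its own:
- robot.read_t(): time.
- robot.read_qpos(): joint angles.
- robot.read_qvel(): joint speeds.
- robot.read_effort(): joint torques, N m.
- robot.read_position(): TCP position.
- robot.read_tcp_rot(): TCP orientation.
- robot.read_force(): force on the tool from outside, world axes, zero at the start.
- robot.read_ft_torque(): the same for the moment, N m.
- robot.read_grip_width(): opening from 0.0 (shut) to 1.0 (fully open).
Only numpy, scipy, OpenCV 4.12 (cv2) and the standard library are available. Lean on these libraries where they do the work, as an engineer would, in place of code of your own. Each camera call takes 0.05 s, during which the arm holds its last target.

### The job

This silver dish has to be booked in at its height without the lid. Lift the lid off by its knob and draw it out from under the raised gauge without knocking the gauge, and lay it gently, knob up, in the middle of the grey felt board; only then press the gauge's plunger gently down until its foot rests on the dish's bare rim, and leave it resting there. The dish stays where it stands in the gauge and the other silver stays where it is.

Things in the scene. Friction and masses are not known exactly. Their poses are not given: they have to be found in the camera images.
- gauge: Plunger height gauge, fixed. Steel base plate 10 mm thick, 150 mm wide, x -115 to +170 mm, with 8 mm stops around the dish. Origin: on the table under the dish's centre; +x points to its column (26 mm thick, at x = +143 mm, 190 mm tall). A grey guide arm (32 mm wide, 165 to 190 mm above the table, from x = +71 mm) carries the vertical plunger at x = +89 mm, y = 0, over the dish's far rim.
- plunger (a joint): Travel of the gauge's plunger in m: 0 fully raised, grows downward, 0.068 at the bottom stop. Stays where it is left (friction about 3 N). At 0 the foot hangs 60 mm above the dish's rim; it starts at 0 to 0.02, so 35 to 55 mm above the lid's edge. The foot touches the bare rim at 0.060; further travel compresses its spring.
- gauge_cap (a point): Centre of the top face of the plunger's round black cap (36 mm across, 10 mm thick), which is pressed from above; 270 mm above the table when fully raised. Nothing stands above it.
- gauge_foot (a point): Centre of the underside of the plunger's foot, an 18 mm round black pad on a short spring (1.5 N per mm, 8 mm give) at the lower end of the 12 mm rod.
- dish: Rectangular silver serving dish standing loose in the stops on the gauge's base plate (10 mm above the table); 0.9 kg. Body 168 x 94 mm, rim 196 mm (x) x 120 mm (y), flat border 17 mm wide, rim top 75 mm above its underside. Origin: centre of its underside; axes as the gauge's.
- dish_rim (a point): Centre of the flat border at the dish's far (+x) end, at the rim's top face, straight under the gauge's foot (89 mm from the dish's centre). Covered by the lid at first.
- lid: Loose silver lid, about 0.3 kg, 200 (x) x 124 (y) mm, 66 mm high with knob. Origin: centre of its underside, the lower edge of a 6 mm lip (155 x 81 mm) that drops inside the dish's mouth with 2.5 mm play. Its 5 mm edge plate is 6 to 11 mm above the origin, its rounded dome rises to 26 mm. Axes as the dish's at the start. Laid on the board, its origin is 6 mm above the table.
- lid_knob (a point): Middle of the lid's cylindrical knob (28 mm across, from 38 to 66 mm above the lid's origin, on an 18 mm stem), 52 mm above the lid's origin. Grip it from above with the fingers closing along the lid's y, so that the gripper stays clear of the plunger 89 mm away along +x.
- mat: Grey felt-faced rigid board 260 mm (x) x 180 mm (y), 6 mm thick, fixed to the table. Origin: centre of its underside.
- pad: The sprung foot of the gauge as a body; its origin is the centre of its underside (same point as gauge_foot).
- beaker: Bystander: plain silver beaker, 72 mm across, 85 mm tall. Origin: centre of its underside.
- candlestick: Bystander: silver candlestick, 84 mm foot, 165 mm tall. Origin: centre of its underside.
- bowl: Bystander: small round silver bowl, 120 mm across, 50 mm tall. Origin: centre of its underside.
- spoon: Bystander: silver serving spoon 200 mm long, lying flat. Origin: centre of its underside, long axis x.

How it is judged (in metres and radians):
On the way, in this order (a step that is already met when the one before it is completed fails the run):
1. the lid is lifted off the dish (z of lid in the frame of dish above 0.079 m), for 0.1 s.
2. the lid lies released, knob up, in the middle of the felt board (x of lid in the frame of mat between -0.06 and 0.06 m and y of lid in the frame of mat between -0.05 and 0.05 m and z of lid in the frame of mat below 0.01 m and angle between lid's own z axis and vertical below 0.06 rad and linear speed of lid below 0.02 m/s and contact force between the fingers and lid below 0.1 N), for 0.2 s.
3. the gauge's foot rests on the bare rim of the dish (z of gauge_foot in the frame of dish_rim below 0.0025 m and horizontal distance between gauge_foot and dish_rim below 0.008 m and contact force between pad and dish above 0.2 N), for 0.2 s.
At the end, for the whole second after the job is handed in: Lid released, still, knob up (tilt under 0.06 rad) on the felt board, centre within 60 mm along and 50 mm across of its centre; gauge foot at rest touching the bare far rim (over 0.2 N, within 2.5 mm in height, 8 mm sideways); dish upright (0.05 rad) within 10 mm of its start (all of step 2 and all of step 3 and distance of dish from where it was at the start of the episode below 0.01 m and angle between dish's own z axis and vertical below 0.05 rad and velocity of joint plunger between -0.005 and 0.005 m/s).
It fails at once if the plunger is moved by more than 8 mm before the lid is on the board (distance of gauge_foot from where it was at the start of the episode above 0.008 m and horizontal distance between lid and mat above 0.09 m).
It fails at once if the lid is dropped (faster than 0.5 m/s while not held) (linear speed of lid above 0.5 m/s and contact force between the fingers and lid below 0.1 N).
It fails at once if the foot is forced onto the dish with over 30 N (contact force between pad and dish above 30 N).
It fails at once if the dish is dragged over 15 mm (distance of dish from where it was at the start of the episode above 0.015 m).
It fails at once if other silver is moved over 30 mm or tipped (distance of any of beaker, candlestick, bowl, spoon from where it was at the start of the episode above 0.03 m or angle between any of beaker, candlestick, bowl's own z axis and vertical above 0.4 rad).
It also fails if it takes over 56 s, if anything falls off the work surface, if the arm or the gripper's body presses on something with over 40 N, if the wrist force passes 120 N, or if a joint passes its speed limit or range.

## Working session

There is one attempt and no reset: what is moved stays moved. The work goes in short steps, each a Python script; the robot and the scene stay as the last script left them, time stands still between calls to the robot, and variables do not carry over. Pictures are saved under pics/ and viewed, and the job is handed in when it is done.

```bash
mkdir -p pics; ls; python3 - <<'E'
from rig import robot
import cv2,numpy as np
for n in ["side","top","wrist"]:
    p,d=robot.grab_frame(n); cv2.imwrite(f"pics/{n}0.png",p[:,:,::-1]); np.save(f"pics/{n}0.npy",d)
    print(n,robot.camera_info(n))
print(robot.read_t(),robot.read_tcp_rot(),robot.read_position())
E
```

```text
pics
side {'vfov': 57.87742820006578, 'cx': 314.1757403635129, 'cy': 241.60543813612523, 'view': array([[ 0.94475505, -0.32773641,  0.00517035, -0.53684328],
       [-0.19686599, -0.57996991, -0.79049269,  0.23551756],
       [ 0.26207188,  0.7458041 , -0.61244965,  1.02315465],
       [ 0.        ,  0.        ,  0.        ,  1.        ]])}
top {'vfov': 42.64664203103215, 'cx': 320.7800216439298, 'cy': 244.0617300958572, 'view': array([[-2.64400848e-02, -9.99549226e-01, -1.42220649e-02,
         7.49801666e-04],
       [-9.84081820e-01,  2.85267796e-02, -1.75411500e-01,
         5.92703269e-01],
       [ 1.75738139e-01,  9.35778059e-03, -9.84392472e-01,
         1.67961666e+00],
       [ 0.00000000e+00,  0.00000000e+00,  0.00000000e+00,
         1.00000000e+00]])}
wrist {'vfov': 58.09304552506189, 'cx': 321.49113380729915, 'cy': 240.29489036272273, 'T_tool_cam': array([[ 1.19698635e-04, -9.59727655e-01, -2.80932044e-01,
         7.54361311e-02],
       [ 9.99999743e-01, -8.38946130e-05,  7.12679769e-04,
        -1.53803168e-03],
       [-7.07547169e-04, -2.80932057e-01,  9.59727398e-01,
        -1.58143071e-01],
       [ 0.00000000e+00,  0.00000000e+00,  0.00000000e+00,
         1.00000000e+00]])}
0.15 [[ 9.71831678e-01 -2.35675986e-01 -1.37781304e-04]
 [-2.35675976e-01 -9.71830922e-01 -1.22177012e-03]
 [ 1.54041747e-04  1.21982665e-03 -9.99999244e-01]] [0.15896469 0.6556432  0.22586389]
```

View pics/top0.png

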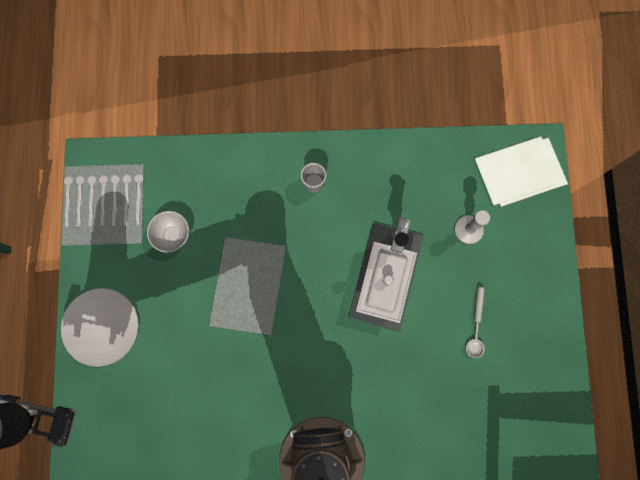

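View pics/side0.png

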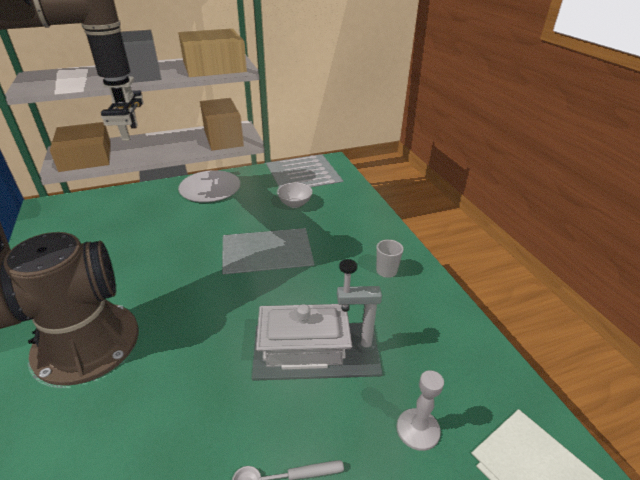

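View pics/wrist0.png

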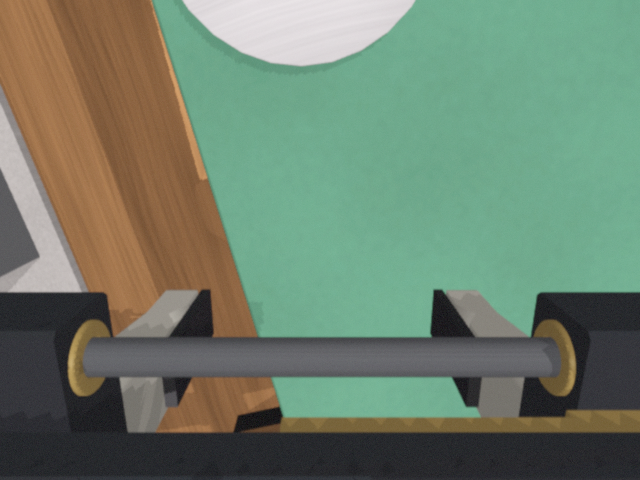

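```bash
cat > h.py <<'E'
import numpy as np, cv2
from rig import robot
def K(n):
    c=robot.camera_info(n); return 240/np.tan(np.radians(c["vfov"]/2)),c["cx"],c["cy"]
def campose(n,pos=None,R=None):
    c=robot.camera_info(n)
    if "view" in c: return np.linalg.inv(c["view"])
    T=np.eye(4);T[:3,:3]=R;T[:3,3]=pos
    return T@c["T_tool_cam"]
def pix2w(n,u,v,z,T=None):
    f,cx,cy=K(n); T=campose(n) if T is None else T
    r=T[:3,:3]@np.array([(u-cx)/f,(v-cy)/f,1]); o=T[:3,3]
    return o+r*(z-o[2])/r[2]
def w2pix(n,p,T=None):
    f,cx,cy=K(n); T=campose(n) if T is None else T
    q=np.linalg.inv(T)@np.append(p,1); return np.array([f*q[0]/q[2]+cx,f*q[1]/q[2]+cy])
def crop(src,dst,x0,y0,x1,y1,s):
    im=cv2.imread(src)[y0:y1,x0:x1]; cv2.imwrite(dst,cv2.resize(im,None,fx=s,fy=s,interpolation=cv2.INTER_CUBIC))
E
python3 -c "
from h import *
crop('pics/top0.png','pics/topc.png',335,210,435,340,5)
crop('pics/top0.png','pics/topm.png',200,230,300,340,5)
"
```

```text
(no output)
```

View pics/topc.png

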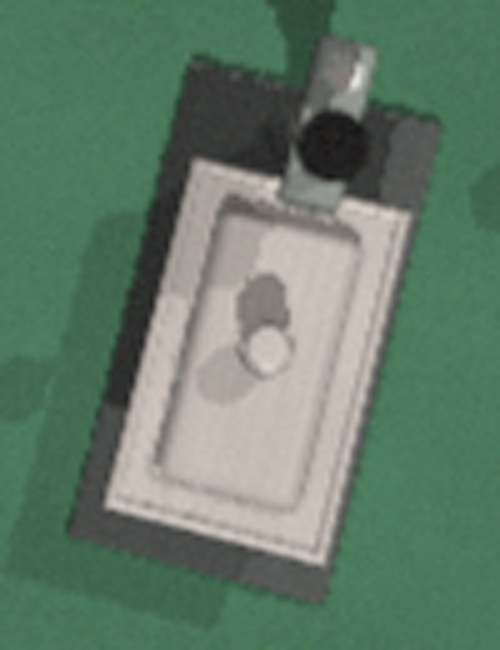

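View pics/topm.png

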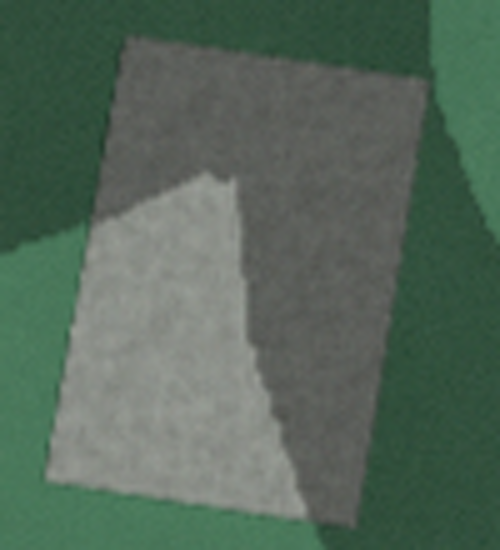

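```bash
python3 - <<'E'
from h import *
def f(l,ox,oy,z): return np.array([pix2w("top",ox+(u+.5)/5-.5,oy+(v+.5)/5-.5,z)[:2] for u,v in l])
b=f([(192,58),(440,122),(324,604),(70,535)],335,210,.01)
l=f([(196,160),(413,210),(322,565),(107,508)],335,210,.09)
m=f([(128,38),(430,80),(355,525),(46,482)],200,230,.006)
for n,q in [("base",b),("lid",l),("mat",m)]:
    xa=(q[0]+q[1]-q[2]-q[3])/2; ya=(q[0]+q[3]-q[1]-q[2])/2
    print(n,q.mean(0),np.linalg.norm(xa),np.linalg.norm(ya),np.degrees(np.arctan2(xa[1],xa[0])),np.degrees(np.arctan2(-ya[0],ya[1])))
print("knob",f([(268,350)],335,210,.145))
for z in (.27,.26,.25): print("cap",f([(333,145)],335,210,z))
xa=(b[0]+b[1]-b[2]-b[3]);xa/=np.linalg.norm(xa); print("gauge origin",b.mean(0)-.0275*xa, "cap expect",b.mean(0)+(.089-.0275)*xa)
E
```

```text
base [ 0.50523402 -0.19918201] 0.2851805691862169 0.14760284711539384 -16.352796756383764 -16.627989536028633
lid [ 0.47744458 -0.19220565] 0.19917740051946353 0.12049965933689619 -16.80356931074634 -15.646409816805916
mat [0.48696104 0.19752706] 0.25856916870256913 0.17754590174263188 -10.347766520449968 -9.515569002595434
knob [[ 0.47581603 -0.19148113]]
cap [[ 0.56154864 -0.21560893]]
cap [[ 0.56338699 -0.21684421]]
cap [[ 0.56522534 -0.21807949]]
gauge origin [ 0.4788465  -0.19143936] cap expect [ 0.56424611 -0.2164974 ]
```

```bash
cat >> h.py <<'E'
O=np.array([0.4773,-0.1917]); YAW=-16.5
def gR(yaw): # tool down, tool x = -x of frame(yaw)
    a=np.radians(yaw); x=np.array([-np.cos(a),-np.sin(a),0]); z=np.array([0,0,-1.]); return np.column_stack([x,np.cross(z,x),z])
def gw(x,y,z):
    a=np.radians(YAW); return np.array([O[0]+np.cos(a)*x-np.sin(a)*y,O[1]+np.sin(a)*x+np.cos(a)*y,z])
E
python3 - <<'E'
from h import *
for p,R in [(gw(.05,0,.33),gR(YAW)),(gw(0,0,.11),gR(YAW)),(gw(-.09,0,.13),gR(YAW)),(np.array([.487,.1975,.1]),gR(-10)),(gw(.089,0,.21),gR(YAW))]: print(robot.ik(p,R))
robot.goto(gw(.05,0,.33),gR(YAW))
pos,R=robot.read_position(),robot.read_tcp_rot()
p,d=robot.grab_frame("wrist"); cv2.imwrite("pics/w1.png",p[:,:,::-1]); np.savez("pics/w1.npz",pos=pos,R=R,d=d)
print(pos,robot.read_t(),robot.read_qpos())
E
```

```text
[  -1.53034928    7.19123481   -3.70399324    0.          -79.10477195
 -104.96965072]
[ 1.20046492e-02  1.18402741e+01 -2.84123043e+01  0.00000000e+00
 -4.97474216e+01 -1.06512005e+02]
[   3.8170984     1.8137268   -37.23474104    0.          -50.95153217
 -110.3170984 ]
[  43.48041422   13.52713568  -27.72244431    0.          -48.75042001
 -143.48041422]
[  -2.54300513   14.46950014  -10.16978126    0.          -65.3607186
 -103.95699487]
[ 0.52550776 -0.20535937  0.3298424 ] 3.4917 [-1.47652974e+00  7.20678416e+00 -3.70320430e+00 -2.59078800e-03
 -7.91039468e+01 -1.04963166e+02]
```

View pics/w1.png

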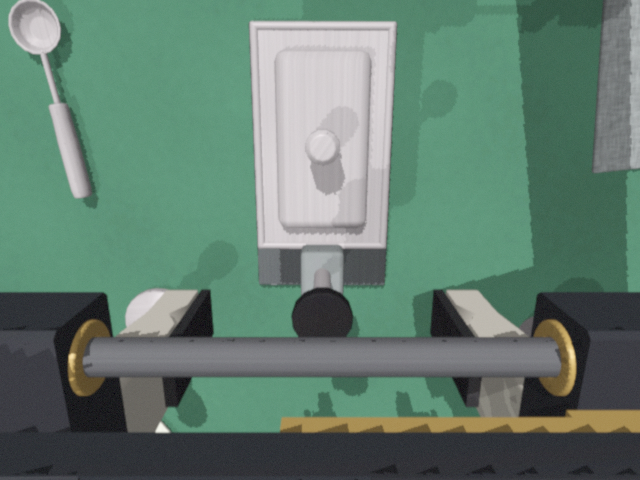

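```bash
python3 - <<'E'
from h import *
s=np.load("pics/w1.npz"); T=campose("wrist",s["pos"],s["R"]); d=s["d"]
print("knob",pix2w("wrist",322.5,145,.145,T))
q=np.array([pix2w("wrist",u,v,.09,T)[:2] for u,v in [(250.5,22),(396,22),(386.5,247.5),(258,247.5)]])
print(q.mean(0)); e=(q[3]+q[2]-q[0]-q[1])/2;print(np.linalg.norm(e),np.degrees(np.arctan2(e[1],e[0])))
def wp(u,v):
    f,cx,cy=K("wrist"); z=d[v,u]; return (T@[(u-cx)/f*z,(v-cy)/f*z,z,1])[:3]
print(wp(322,145),"cap",wp(322,315),wp(310,310),wp(335,310))
for z in(.27,.26,.25): print(pix2w("wrist",322.5,315,z,T))
print(gw(.089,0,.2))
E
```

```text
knob [ 0.47499174 -0.18831168  0.145     ]
[ 0.47670966 -0.18853482]
0.1973757856831526 -16.642837672102843
[ 0.47479    -0.1886578   0.14642841] cap [ 0.55851733 -0.21336624  0.26286341] [ 0.55402769 -0.21919892  0.261886  ] [ 0.55747708 -0.20535227  0.26315357]
[ 0.55524476 -0.21211719  0.27      ]
[ 0.55994349 -0.21348329  0.26      ]
[ 0.56464221 -0.21484939  0.25      ]
[ 0.56263496 -0.21697737  0.2       ]
```

```bash
sed -i 's/^O=.*/O=np.array([0.4762,-0.1902]); YAW=-16.5/' h.py
python3 - <<'E'
from h import *
R=gR(YAW)
robot.servo_line(gw(0,0,.33),R,speed=.15)
robot.servo_line(gw(0,0,.113),speed=.15)
print(robot.read_position(),robot.read_force())
robot.move_gripper(0.0)
print(robot.read_grip_width(),robot.read_force(),robot.read_t())
p,d=robot.grab_frame("side"); cv2.imwrite("pics/s1.png",p[:,:,::-1]); crop("pics/s1.png","pics/s1c.png",220,200,420,400,3)
E
```

```text
[ 0.47673691 -0.19025052  0.11368751] [ 0.58492433 -0.52900329 -0.24266819]
0.3037610397380351 [ 0.29101016 -0.48418793 -0.17690418] 6.575
```

View pics/s1c.png

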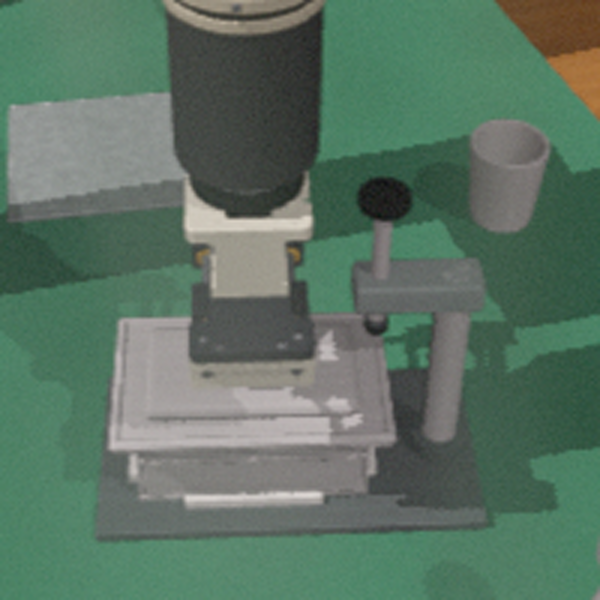

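The fingers hold the knob, and the gripper is clear of the cap and guide arm (crop 385,200). Next I'll lift the lid a little and draw it out.

```bash
python3 - <<'E'
from h import *
robot.servo_line(gw(0,0,.132),speed=.05)
print(robot.read_grip_width(),robot.read_force(),robot.read_ft_torque())
robot.dwell(.15)
p,d=robot.grab_frame("side"); cv2.imwrite("pics/s2.png",p[:,:,::-1]); crop("pics/s2.png","pics/s2c.png",220,200,420,400,3)
print(robot.read_position(),robot.read_t())
E
```

```text
0.30638006961978703 [ 0.21230754 -1.19847286 -4.44918833] [ 0.03172593 -0.15067266  0.03485321]
[ 0.47601079 -0.19016232  0.13173952] 7.3583
```

View pics/s2c.png

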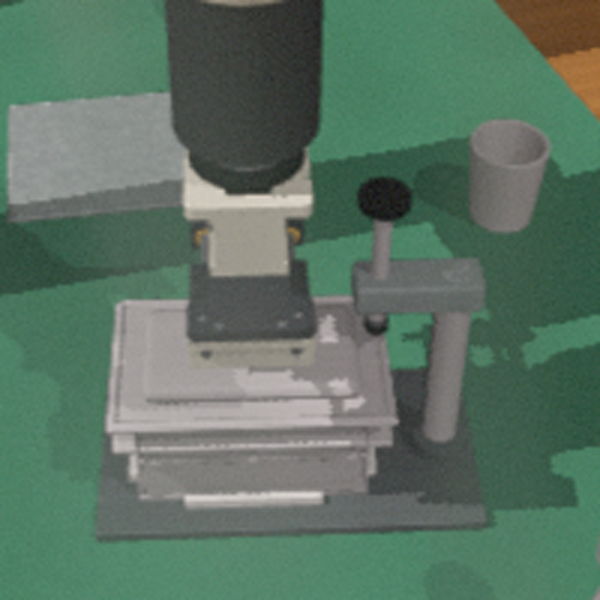

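```bash
python3 - <<'E'
from h import *
robot.servo_line(gw(-.085,0,.132),speed=.1)
robot.servo_line(gw(-.085,0,.19),speed=.12)
m=np.array([.487,.198,.12])
robot.goto(np.array([.43,.03,.17]),gR(-13))
robot.goto(m,gR(-10))
robot.servo_line(m*[1,1,0]+[0,0,.055],speed=.1)
print(robot.read_position(),robot.read_force(),robot.read_t())
for n in("side","top"):
    p,d=robot.grab_frame(n); cv2.imwrite(f"pics/{n}3.png",p[:,:,::-1])
crop("pics/side3.png","pics/s3c.png",200,150,400,310,4); crop("pics/top3.png","pics/t3c.png",180,210,320,350,4)
E
```

```text
[0.48746599 0.19808343 0.05561916] [ 0.10173304  0.31450589 -3.13739437] 11.375
```

View pics/s3c.png

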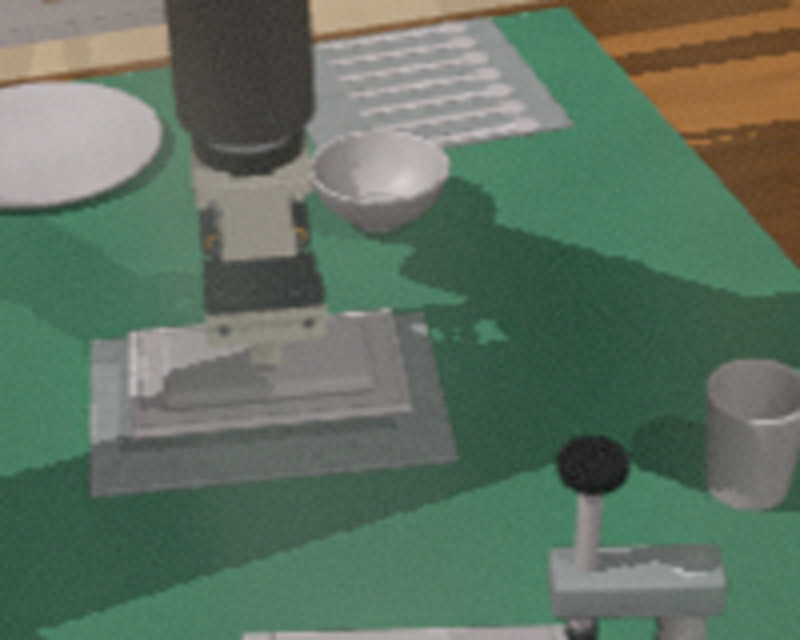

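View pics/t3c.png

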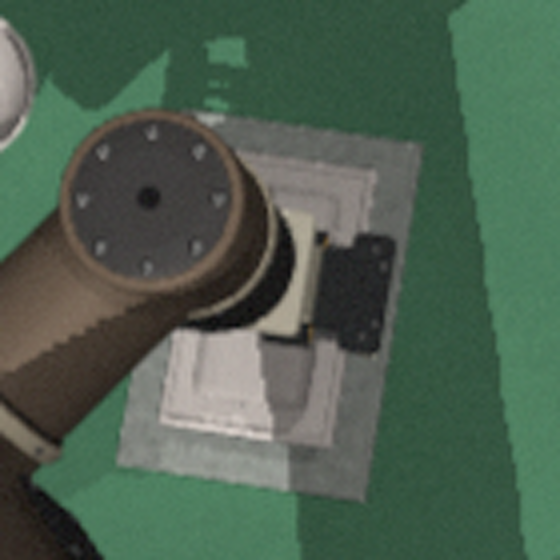

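The lid hangs level over the middle of the board. I'll lower it until it makes contact.

```bash
python3 - <<'E'
from h import *
z=.046
while z>.0365:
    robot.servo_line(np.array([.487,.198,z]),speed=.04)
    robot.dwell(.05)
    f=robot.read_force(); print(round(z,4),robot.read_position()[2].round(4),f.round(2))
    if f[2]>0.5: break
    z-=.001
robot.move_gripper(0.75); robot.dwell(.1)
print(robot.read_force(),robot.read_grip_width(),robot.read_t())
robot.servo_line(np.array([.487,.198,.16]),speed=.12)
print(robot.read_t())
robot.goto(np.array([.5,.0,.33]),gR(-13))
for n in("side","top"):
    p,d=robot.grab_frame(n); cv2.imwrite(f"pics/{n}4.png",p[:,:,::-1])
crop("pics/top4.png","pics/t4c.png",200,210,430,350,3)
E
```

```text
0.046 0.0459 [ 1.02 -0.51 -2.67]
0.045 0.045 [ 0.89 -0.05 -3.91]
0.044 0.044 [-0.39 -0.84 -4.27]
0.043 0.043 [-0.1  -0.13 -3.84]
0.042 0.042 [ 0.07  0.23 -3.56]
0.041 0.041 [ 0.14 -0.03 -4.3 ]
0.04 0.04 [ 0.31 -0.45 -4.08]
0.039 0.0399 [-3.4   0.08  7.17]
[ 0.29525387  0.03341512 -0.21807162] 0.7518547348899657 14.9417
16.1
```

View pics/side4.png

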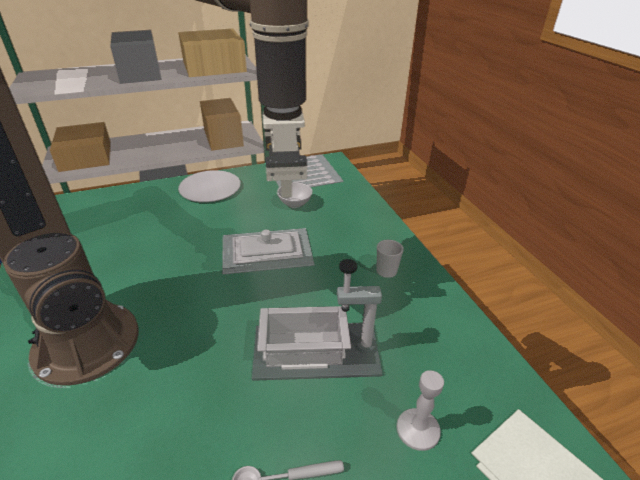

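View pics/t4c.png

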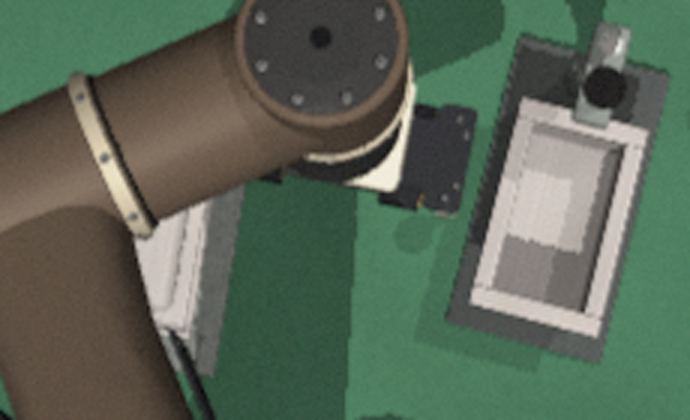

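The lid lies flat at (267,247) on the board, and the dish is bare at (303,335) and in place. Now the plunger.

```bash
cat >> h.py <<'E'
def F(n=5):
    a=[]
    for _ in range(n): robot.dwell(.02); a.append(robot.read_force())
    return np.mean(a,0)
E
python3 - <<'E'
from h import *
robot.goto(gw(.089,0,.32),gR(YAW))
robot.move_gripper(0.0)
robot.servo_line(gw(.089,0,.28),speed=.1)
print(F().round(2),robot.read_position())
robot.servo_line(gw(.089,0,.25),speed=.04)
print(F().round(2),robot.read_position(),robot.read_t())
p,d=robot.grab_frame("side"); cv2.imwrite("pics/s5.png",p[:,:,::-1]); crop("pics/s5.png","pics/s5c.png",220,200,420,400,3)
E
```

```text
[-0.2   0.    0.07] [ 0.56197702 -0.215631    0.28087778]
[-0.06  0.25  0.48] [ 0.56141312 -0.21547461  0.25001569] 20.8917
```

View pics/s5c.png

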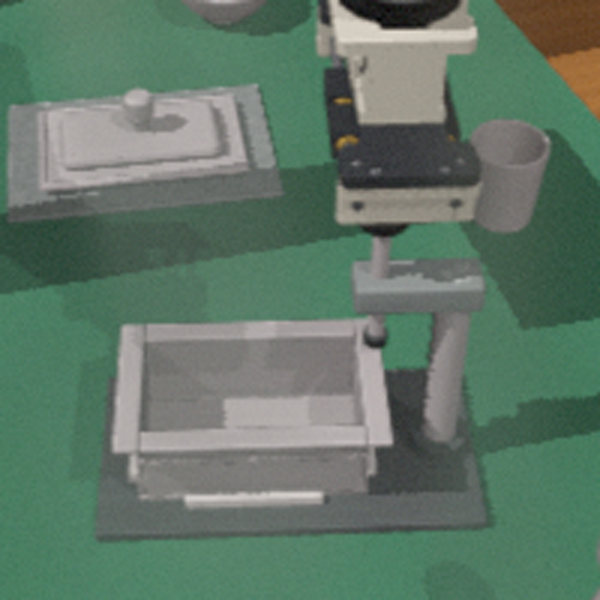

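The fingertips sit on the cap (crop 385,230) and the foot (375,338) has moved down. I'll keep pressing, in small steps near contact.

```bash
python3 - <<'E'
from h import *
robot.servo_line(gw(.089,0,.217),speed=.04)
print(F().round(2))
z=.215
while z>.2055:
    robot.servo_line(gw(.089,0,z),speed=.02)
    f=F(6); print(round(z,4),robot.read_position()[2].round(4),f.round(2))
    if f[2]>7: break
    z-=.001
print(robot.read_t())
p,d=robot.grab_frame("side"); cv2.imwrite("pics/s6.png",p[:,:,::-1]); crop("pics/s6.png","pics/s6c.png",220,200,420,400,3)
E
```

```text
[-0.03 -0.22 -0.28]
0.215 0.2149 [ 0.2  -0.04  0.08]
0.214 0.214 [-0.32  0.07  0.61]
0.213 0.2129 [-0.12 -0.14  0.8 ]
0.212 0.2119 [-0.34 -0.09  0.36]
0.211 0.2109 [0.26 0.01 0.42]
0.21 0.21 [-0.56 -0.4   1.03]
0.209 0.2091 [-0.61  0.17  2.43]
0.208 0.2082 [-1.44  0.14  4.29]
0.207 0.2072 [-1.02  0.7   5.36]
0.206 0.2063 [-1.48  0.86  5.91]
25.5
```

View pics/s6c.png

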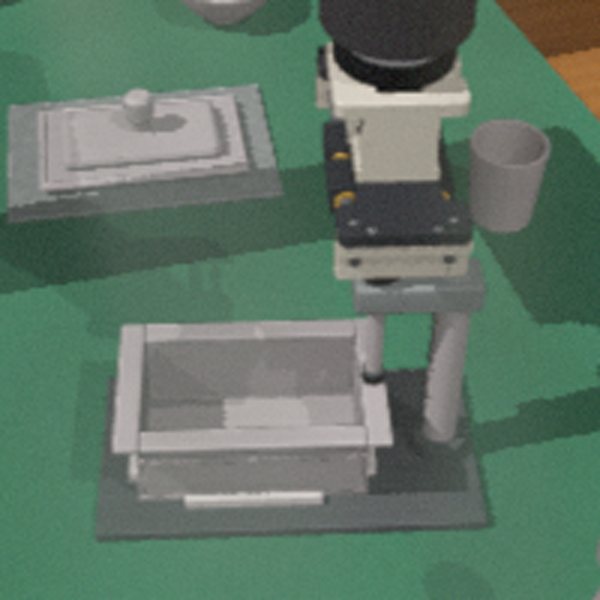

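The force started rising at z = 0.210, as expected for rim contact, and the spring is now about 3.5 mm compressed. I'll withdraw slowly and check.

```bash
python3 - <<'E'
from h import *
robot.servo_line(gw(.089,0,.215),speed=.015)
print(F().round(2))
robot.servo_line(gw(.089,0,.30),speed=.12)
robot.goto(gw(-.06,.1,.36),gR(YAW)); robot.dwell(.3)
print(robot.read_t())
p,d=robot.grab_frame("side"); cv2.imwrite("pics/s7.png",p[:,:,::-1]); crop("pics/s7.png","pics/s7c.png",310,240,390,360,5)
p,d=robot.grab_frame("top"); cv2.imwrite("pics/t7.png",p[:,:,::-1]); crop("pics/t7.png","pics/t7c.png",200,210,430,350,3)
T=campose("side"); f,cx,cy=K("side"); d=robot.grab_frame("side")[1]
for u,v in [(346,287),(348,288),(350,286),(345,284)]:
    z=d[v,u]; print((T@[(u-cx)/f*z,(v-cy)/f*z,z,1])[:3].round(4))
print(w2pix("side",gw(.089,0,.208)),w2pix("side",gw(.089,0,.085)))
E
```

```text
[-0.11 -0.04 -0.08]
28.325
[ 0.5578 -0.2228  0.2065]
[ 0.5604 -0.2272  0.2069]
[ 0.5667 -0.2226  0.2064]
[ 0.5598 -0.2128  0.2052]
[346.33614961 283.68159363] [343.51779368 324.44669124]
```

View pics/s7c.png

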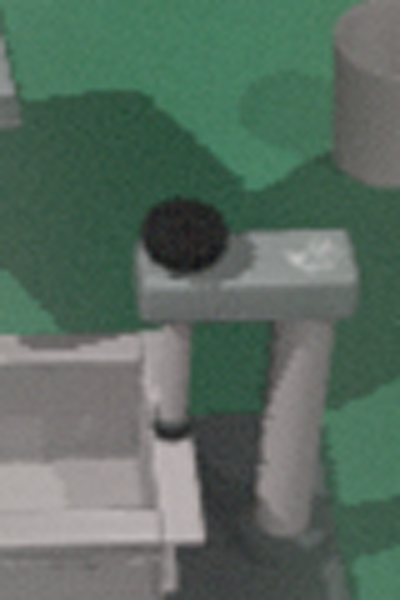

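View pics/t7c.png

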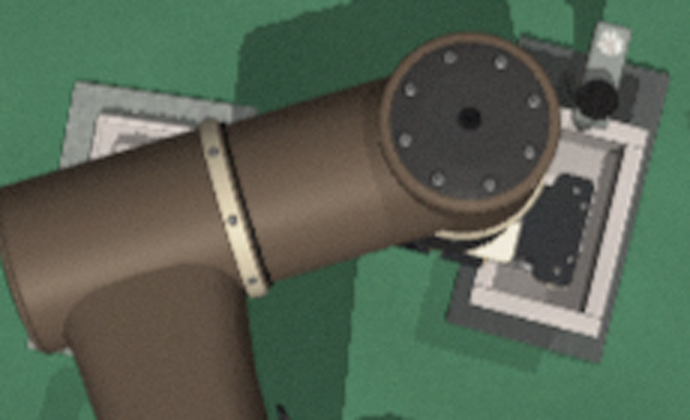

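View pics/s7.png

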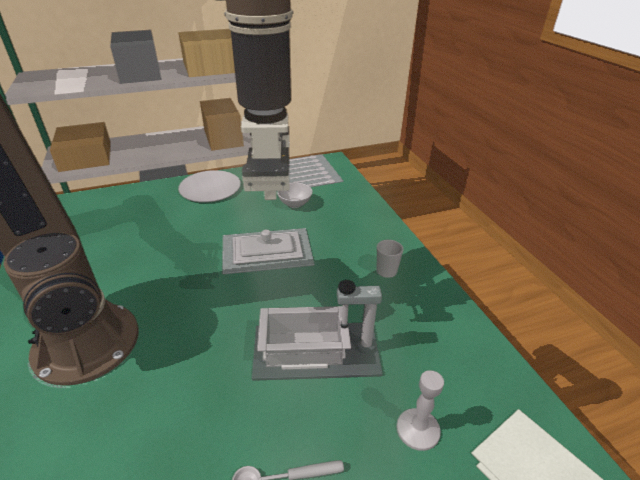

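The foot rests on the bare far rim (344,325), and the depth reading puts the cap top at about 0.207 m, below the 0.210 m contact height. The dish hasn't shifted, and the lid lies flat on the board.

```bash
python3 -c "
from rig import robot
robot.job_done(); print(robot.read_t())"
```

```text
the job is handed in; nothing more can be done
the job is handed in; nothing more can be done
```

The job is handed in, at about 28.5 s of the 56 s allowed; it reports no verdict.

**What I did:** I lifted the lid about 19 mm by its knob and drew it 85 mm out from under the gauge. I laid it knob up in the middle of the felt board; the force peaked at about 7 N on touch-down. Then I pressed the plunger cap with the shut fingers until the foot met the rim and its spring was compressed about 3.5 mm. The push on the cap was about 6 N at the end. Finally I withdrew the arm.

**Last checks:**
- **Lid:** released, flat and central on the board in the side picture.
- **Gauge foot:** resting on the bare far rim. The depth reading puts the cap top at about 0.206–0.207 m, below the 0.210 m contact height, so the foot should still be pressing on the rim.
- **Dish and other silver:** by eye, in the same places as at the start.

**Disagreements and gaps:**
- The top and wrist cameras differed by about 3 mm on the dish's position and about 5 mm on the cap's. For the dish I used a value between the two, and I took the cap position from that and the gauge's dimensions.
- The wrist force showed less than the stated 3 N friction while the plunger was sliding down.
- I could not measure the final contact force on the rim directly.

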